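# Clamp a heatsink in the bench screw press with its folding crank handle

## Task

The heatsink has just been set in adhesive on its module and must cure under pressure: swing the press's folded crank handle up until it stands upright, and wind the crank clockwise (seen from above) to bring the foot down on the heatsink until you feel the crank go distinctly stiffer, about 4 N more at the handle than it took to run free. Do not force it, or the module cracks. Leave it clamped and fold the handle flat again so that nobody knocks it, without disturbing the things around the press.

Things in the scene. Friction and masses are not known exactly. Their poses are not given: they have to be found in the camera images.
- press: fixed bench screw press, dark blue-grey, base 140 x 176 mm, two 16 mm columns 136 mm apart along its y axis, bridge across them with its top 160 mm above the table, then a bearing housing (38 mm across, to 176 mm) and the crank; origin under the centre of the base, z up, -x is the open front. It does not move when pushed
- crank_axis (a point): point on the vertical axis of the crank, at the height of the folding hinge, 208 mm above the table
- fold_hinge (a point): centre of the folding hinge at the end of the crank arm, 70 mm from the crank axis, level with point crank_axis; it goes round a level circle as the crank turns. The arm (15 mm wide, its top 194 mm above the table; hub 28 mm across, to 194 mm) points from the axis to here. The hinge pin lies level, square to the arm
- press_crank: the crank with arm and handle; origin on the crank axis at table height; clockwise from above lowers the ram, 36 mm a turn, the crank staying at its height. It takes about 4 to 5 N at the upright handle to run free (a friction collar holds it where it is left, up to some 55 N on the foot). The rubber gives: from touch to 50 N takes some 15 to 25 mm of handle travel
- grip_mid (a point): thickest point of the handle's grip, on its centre line, 44 mm from the folding hinge. The grip is a red pear-shaped knob, 24 mm thick here and thinner to both ends (12 to 70 mm from the hinge), that revolves freely about its own length. Folded, the handle lies level over the arm and points from the hinge in over the crank axis; upright it stands straight above the hinge
- press_handle (a joint): angle of the folding handle: 0 = folded flat on its stop, 1.571 = upright on its stop. A stiff hinge (friction about 0.06 N m) that stays where it is left. Pinched from above across its sides, the fingers closing along the hinge pin, the grip can be led through the quarter circle about the hinge, pivoting between the pads
- press_ram: moving ram: aluminium crosshead on the columns; origin at the centre of its underside. Below it hangs a square 34 mm steel foot with a rubber face, on a stud whose lock nut was set by hand (face some 16 to 24 mm below the origin). It does not turn. It starts some 6 to 43 mm clear of the heatsink. Once it bears, each further newton along the handle's path is about 12 N more on the foot
- heatsink: loose black finned heatsink, 40 x 40 mm, about 22 mm tall, set on the module in the middle of the board, under the foot; origin under its centre, z up
- board: loose green circuit board, 104 x 82 x 2 mm, lying on the steel anvil plate (28 mm above the table) of the press; origin under its centre
- reel: loose reel of solder with orange flanges, 54 mm across, 36 mm tall, beside the press; origin under its centre
- tin: loose round flat tin, 55 mm across, 21 mm tall, beside the press; origin under its centre
- torch: loose black pocket torch standing on end behind the press, 33 mm across, 112 mm tall; origin under its centre
Not all that is in view belongs to the job. There is more than one size of the heatsink; the one meant has the size given above.

How it is judged:
By the outcome, as a careful person would: the job done as asked, in the order asked, and still so for the second after the job is handed in, with the robot touching nothing.
It also fails if it takes over 72 s, if anything falls off the work surface, if the arm or the gripper's body presses on something with over 40 N, if the wrist force passes 120 N, or if a joint passes its speed limit or range.

## Robot

A 7-joint arm with a two-finger parallel gripper is mounted at the origin on a cart in front of the work surface, level with it; the furniture and walls round the work are solid. World frame = base frame: x ahead of the robot, y to its left, z up, the work surface at z = 0. Lengths are in m, angles in rad, forces in N, time in s.
With the tool pointing down it reaches from about 0.425 to 0.95 m from the base axis. Payload 4.7 kg.
Tool frame: the origin (TCP) lies between the finger pads; the fingertips stand 11 mm ahead of it and the grasp point (between the pads) lies 8 mm behind it (arm.tcp_to_tips is the z of the fingertips in the tool frame, in m); z points along the fingers, y is the line along which they close (so a half turn about z gives the same grasp; the last joint's range is limited). The gripper opens to 87 mm and grips with 3 to 60 N. Pads are 19 mm wide; open, the fingers measure 117 mm over their backs; the gripper's body (75 mm by 190 mm) begins 51 mm behind the grasp point.
Start: joints at [1.14, 0.469, -0.049, 1.532, 0.024, 1.141, -0.082], TCP at [0.264, -0.621, 0.211] pointing down, gripper open.
Joint ranges: [-2.59, 2.59], [-0.33, 1.99], [-1.39, 1.29], [0.1, 2.45], [-1.04, 4.18], [0.21, 1.99], [-2.66, 2.66]. Speed limits (rad/s): [2.57, 2.57, 3.14, 3.14, 3.14, 3.14, 3.14].

## Interface

Orientations are given as a unit quaternion [w, x, y, z].
In Python, from bench import arm gives the robot as it stands. The module is installed in compiled form; this text tells all that it offers.
- The arm moves only by the tool arm_command, never from a script. Its argument "moves" is a list of rows, each an object with "jaw": the gripper's target within -1 to 1 (fully open at 1, half-way at 0, shut at -1); "offset": the shift along the tool's x, y, z normalised to -1 to 1, where 1 is 200 mm, a list of three; "turn": the turn about the tool's z normalised to -1 to 1, where 1 is 90 degrees. A call has 1 to 5 rows; each row shifts and turns the commanded pose from where the row before left it, along the tool's axes as they then stand; what a row does not reach is not made up. A row lasts 1/10 s, in which the tool goes at most 50 mm and 8.59 degrees, less where a joint would pass 70% of its speed; a pose out of reach is approached as far as the arm can. A call with a number of a shift or a turn outside -1 to 1 is refused whole. A call with a gripper value outside its range is refused whole. The fingers move at their own pace and stop on an object; the grip force is fixed at half the most. Time passes only in rows, so rows that do not move let the fingers close. It gives the time, the measured TCP pose, the force, the opening and the grip force at its end, in the units of the state.
- arm.sense(): the state, without advancing time (a new reading comes with each control period).
- arm.grab_frame(name): name is "side" or "top"; returns (picture, depth): 384x512x3 uint8, red, green, blue; 384x512 float32, m along the optical axis (not along the pixel's ray), 0 where there is no reading.
- arm.camera_params(name): a dict with "fov_y" (degrees; the focal length in pixels is half the picture's height over the tangent of half this angle, whatever the lens; pixels are square), "cx", "cy" (the principal point, pixels), "dist" ([k1, k2, p1, p2, k3] as OpenCV has them; the pictures are not rectified), "view" (4x4, takes a point from world to camera coordinates). Camera axes: x right, y down, z forward; pixel columns grow to the right and rows downward; lengths in m; the calibration is good to about 2 mm. A picture is of the moment at which its call begins. camera_params takes no time and is no camera call.
- arm.finish_job(): hands the job in; it is judged then, once.
The state is a dict: "time_s": time; "joint_positions": joint angles; "qd": joint speeds; "joint_torque": joint torques, N m; "tool_pos": TCP position; "orientation": TCP orientation; "force": force on the tool from outside, world axes, zero at the start; "wrist_torque": the same for the moment, N m; "gripper_width": opening from 0.0 (shut) to 1.0 (fully open); "grasp_force": force on a finger pad.
Only numpy, scipy, OpenCV 4.12 (cv2) and the standard library are available. Lean on these libraries where they do the work, as an engineer would, in place of code of your own. Each camera call takes 0.05 s, during which the arm holds its last target. There are 200 camera calls.

## Working session

There is one attempt and no reset: what is moved stays moved. The work goes in short steps, Python scripts to look and compute and a tool call to move; the robot and the scene stay as the last step left them, time stands still between calls to the robot, and variables do not carry over. Pictures are saved under pics/ and viewed, at most 10 in all, crops included, and the job is handed in when it is done.

Besides the shell and the picture viewer there is one more tool, called after ">>>" as name(argument=value, ...) on one line, values as JSON. arm_command: Moves the arm, as the interface text tells. Its arguments: {"type":"object","properties":{"moves":{"type":"array","items":{"type":"object","properties":{"jaw":{"type":"number"},"offset":{"type":"array","items":{"type":"number"}},"turn":{"type":"number"}}}}},"required":["moves"]}

```bash
mkdir -p pics; cat > h.py <<'E'
from bench import arm
import numpy as np, cv2
def cam(n):
    p=arm.camera_params(n); f=192/np.tan(np.radians(p['fov_y'])/2)
    return np.array([[f,0,p['cx']],[0,f,p['cy']],[0,0,1]]),np.array(p['dist'],float),np.array(p['view'])
def grab(n,fn):
    im,d=arm.grab_frame(n); cv2.imwrite('pics/'+fn,im[:,:,::-1]); np.save('pics/'+fn[:-4],d); return im,d
def pts(n,uv,d):
    """world points of pixels uv (N,2) at depths d"""
    K,D,V=cam(n); q=cv2.undistortPoints(np.float64(uv).reshape(-1,1,2),K,D)[:,0]
    c=np.c_[q,np.ones(len(q))]*np.reshape(d,(-1,1)); return (c-V[:3,3])@V[:3,:3]
def plane(n,uv,z):
    K,D,V=cam(n); q=cv2.undistortPoints(np.float64(uv).reshape(-1,1,2),K,D)[:,0]
    r=np.c_[q,np.ones(len(q))]@V[:3,:3]; o=-V[:3,:3].T@V[:3,3]
    return o+r*((z-o[2])/r[:,2])[:,None]
E
python3 - <<'E'
from h import *
for n in('top','side'):
    grab(n,n+'1.png'); K,D,V=cam(n); print(n,-V[:3,:3].T@V[:3,3],V[:3,:3].round(2).tolist(),K[0,0])
s=arm.sense(); print({k:np.round(v,3).tolist() for k,v in s.items()}, arm.tcp_to_tips)
E
```

```text
top [ 0.46159523 -0.0649655   1.03074012] [[0.03, -1.0, 0.01], [-0.99, -0.03, -0.12], [0.13, -0.0, -0.99]] 359.33059049368586
side [ 0.62500043 -0.96675775  0.58555198] [[1.0, 0.03, 0.01], [0.03, -0.44, -0.9], [-0.02, 0.9, -0.44]] 474.66193298779893
{'time_s': 0.1, 'joint_positions': [1.14, 0.469, -0.049, 1.534, 0.024, 1.141, -0.082], 'qd': [-0.001, -0.001, 0.001, -0.002, 0.001, -0.001, 0.0], 'joint_torque': [0.0, -50.917, -0.081, -23.683, -0.061, 0.034, 0.0], 'tool_pos': [0.264, -0.621, 0.21], 'orientation': [-0.001, 0.98, 0.2, -0.0], 'force': [0.024, -0.402, -0.563], 'wrist_torque': [-0.002, 0.055, -0.016], 'grasp_force': 0.0, 'gripper_width': 1.002} 0.011
```

View pics/top1.png

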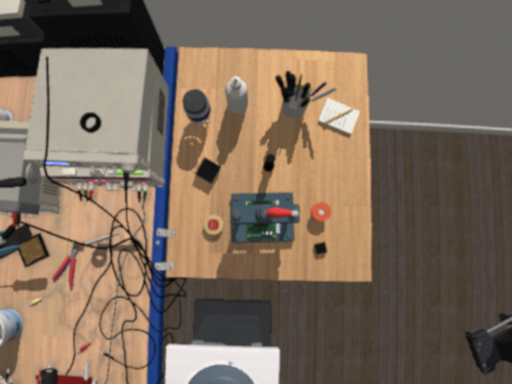

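View pics/side1.png

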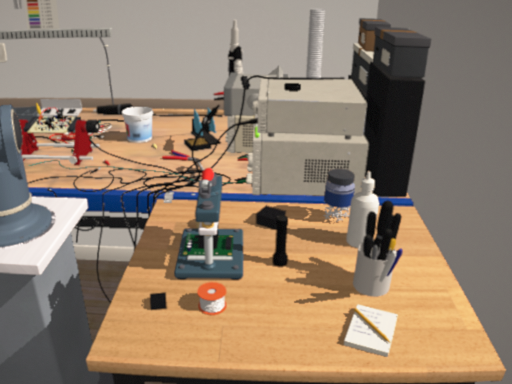

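The top view shows the press at about (265,217), red handle at (280,213), reel at (320,211), tin at (213,226) and torch at (268,162). I'll zoom in on both views and measure.

```bash
python3 - <<'E'
from h import *
a=cv2.imread('pics/top1.png')[180:260,200:340]; b=cv2.imread('pics/side1.png')[160:320,140:300]
a=cv2.resize(a,None,fx=5,fy=5,interpolation=cv2.INTER_CUBIC)[:400,:700]
cv2.imwrite('pics/c1.png',a); cv2.imwrite('pics/c2.png',cv2.resize(b,(600,600),interpolation=cv2.INTER_CUBIC))
for n in('top','side'):
    im=cv2.imread(f'pics/{n}1.png'); d=np.load(f'pics/{n}1.npy'); h=cv2.cvtColor(im,cv2.COLOR_BGR2HSV)
    m=((h[...,0]<6)|(h[...,0]>174))&(h[...,1]>150)&(h[...,2]>100)
    k,l,s,c=cv2.connectedComponentsWithStats(m.astype('uint8'))
    for i in range(1,k):
        if s[i,4]>25:
            v,u=np.where(l==i); P=pts(n,np.c_[u,v],d[v,u]); ok=d[v,u]>0
            print(n,s[i],c[i].round(1),np.median(P[ok],0).round(3),P[ok].min(0).round(3),P[ok].max(0).round(3))
E
```

```text
top [267 208  24   9 176] [278.2 212.2] [ 0.521 -0.131  0.216] [ 0.512 -0.162  0.163] [ 0.531 -0.106  0.222]
top [ 13 213   3  13  29] [ 14.  217.8] [0.489 0.496 0.212] [0.47  0.492 0.207] [0.499 0.5   0.214]
top [209 220   9  10  60] [213.2 224.2] [0.496 0.033 0.02 ] [0.482 0.023 0.015] [0.508 0.046 0.027]
top [ 53 257  16  22  52] [ 60.7 267.1] [0.358 0.47  0.013] [0.325 0.451 0.009] [0.387 0.494 0.018]
top [ 70 259   5  27  82] [ 71.7 271.4] [0.348 0.437 0.013] [0.308 0.432 0.008] [0.382 0.442 0.017]
top [ 37 371   4  13  27] [ 38.2 377. ] [0.037 0.527 0.015] [0.02  0.459 0.009] [0.096 0.534 0.123]
top [ 58 376  31   8 190] [ 71. 380.] [0.05  0.414 0.04 ] [0.043 0.366 0.014] [0.053 0.459 0.074]
side [ 19 120  19  34 298] [ 27.1 140.4] [-0.147  0.44   0.05 ] [-0.31   0.012  0.011] [0.071 0.765 0.217]
side [ 52 120  40  45 561] [ 78.9 139.7] [0.05  0.427 0.058] [-0.159  0.365  0.   ] [0.066 0.671 0.132]
side [163 155  26   5  78] [175.4 157.3] [0.351 0.437 0.011] [0.308 0.425 0.005] [0.389 0.457 0.018]
side [202 168  12  12 118] [207.6 173.8] [ 0.523 -0.138  0.214] [ 0.482 -0.159  0.027] [0.531 0.308 0.219]
```

View pics/c1.png

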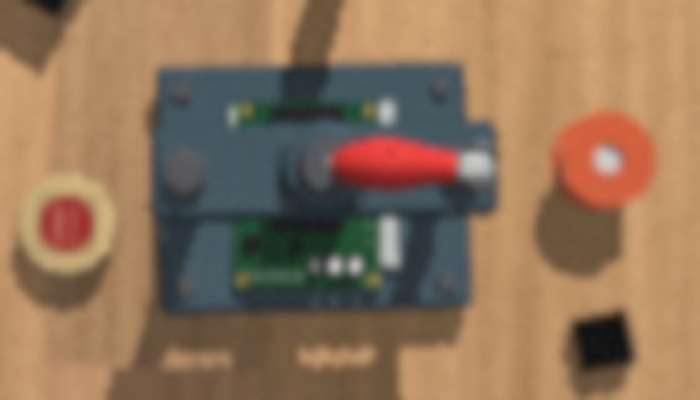

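View pics/c2.png

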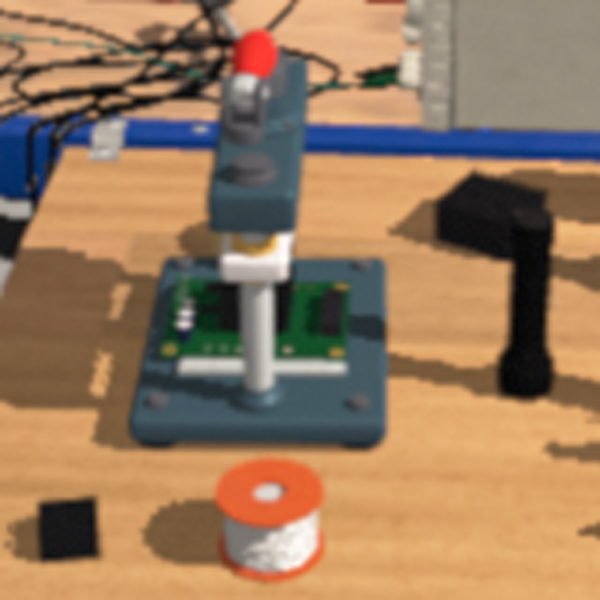

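The crops show the handle folded with its hinge at the right end, top px (295,213). It points left, in over the axis near (265,213). I'll get exact geometry from the red grip and from the bridge top via depth.

```bash
python3 - <<'E'
from h import *
im=cv2.imread('pics/top1.png'); d=np.load('pics/top1.npy'); h=cv2.cvtColor(im,cv2.COLOR_BGR2HSV)
v,u=np.mgrid[190:250,220:310].reshape(2,-1); P=pts('top',np.c_[u,v],d[v,u])
hs=h[v,u]; red=((hs[:,0]<6)|(hs[:,0]>174))&(hs[:,1]>150)&(hs[:,2]>100)
R=plane('top',np.c_[u,v][red],.210)
c=R.mean(0); w=np.linalg.svd(R[:,:2]-c[:2],full_matrices=False)[2][0]; w*=np.sign(w[1]); t=(R[:,:2]-c[:2])@w
print('red c',c.round(4),'dir',w.round(3),'ext',t.min().round(4),t.max().round(4))
s=(abs(P[:,2]-.16)<.006); print('bridge n',s.sum(),np.median(P[s,2]))
B=plane('top',np.c_[u,v][s],.16)[:,:2].astype('float32'); r=cv2.minAreaRect(B); print('bridge',r, B.min(0),B.max(0))
s=(P[:,2]>.186)&~red; print('hi nonred',np.c_[u,v,P.round(3)][s])
# side depth: red and hinge
im=cv2.imread('pics/side1.png'); d=np.load('pics/side1.npy')
v,u=np.mgrid[165:275,170:250].reshape(2,-1); P=pts('side',np.c_[u,v],d[v,u]); ok=d[v,u]>0
for z0 in (.1,.11,.12,.13,.14,.15,.16,.17,.18,.19,.2,.21):
    s=ok&(abs(P[:,2]-z0)<.005)&(P[:,1]<0)&(P[:,1]>-.3)
    if s.sum(): print(z0,s.sum(),P[s].min(0).round(3),P[s].max(0).round(3))
E
```

```text
red c [ 0.521  -0.1323  0.21  ] dir [0.003 1.   ] ext -0.0271 0.0258
bridge n 797 0.15917833600318831
bridge ((0.5205572843551636, -0.10319332778453827), (0.046190064400434494, 0.1677100956439972), 1.6016343832015991) [ 0.4952085  -0.18734746] [ 0.54585594 -0.01886333]
hi nonred [[ 2.640e+02  1.910e+02  4.620e-01 -6.500e-02  1.031e+00]
 [ 2.240e+02  1.930e+02  4.620e-01 -6.500e-02  1.031e+00]
 [ 2.270e+02  1.930e+02  4.620e-01 -6.500e-02  1.031e+00]
 ...
 [ 2.210e+02  2.450e+02  4.620e-01 -6.500e-02  1.031e+00]
 [ 3.070e+02  2.450e+02  4.620e-01 -6.500e-02  1.031e+00]
 [ 2.740e+02  2.470e+02  4.620e-01 -6.500e-02  1.031e+00]]
0.1 19 [ 0.52  -0.181  0.095] [ 0.531 -0.171  0.103]
0.11 69 [ 0.509 -0.188  0.106] [ 0.541 -0.161  0.115]
0.12 124 [ 0.508 -0.189  0.115] [ 0.54  -0.154  0.125]
0.13 26 [ 0.514 -0.183  0.125] [ 0.535 -0.169  0.131]
0.14 100 [ 0.504 -0.19   0.136] [ 0.546 -0.051  0.145]
0.15 131 [ 0.498 -0.19   0.145] [ 0.547 -0.046  0.155]
0.16 429 [ 0.497 -0.189  0.155] [ 0.547 -0.021  0.165]
0.17 114 [ 0.506 -0.181  0.165] [ 0.54  -0.029  0.175]
0.18 38 [ 0.512 -0.182  0.175] [ 0.536 -0.098  0.185]
0.19 107 [ 0.51  -0.183  0.185] [ 0.534 -0.098  0.195]
0.2 35 [ 0.509 -0.18   0.195] [ 0.531 -0.132  0.205]
0.21 154 [ 0.51  -0.179  0.205] [ 0.532 -0.116  0.215]
```

>>> arm_command(moves=[{"jaw":1,"offset":[0,0,-0.04],"turn":-0.093},{"jaw":1,"offset":[0,0,-0.04],"turn":-0.093},{"jaw":1,"offset":[0,0,-0.04],"turn":-0.093},{"jaw":1,"offset":[0,0,-0.04],"turn":-0.093}])

```text
time_s: 0.5
tool_pos: [0.2639, -0.6209, 0.2424]
orientation: [-0.001, 0.879, 0.476, 0.0]
force: [0.9, -0.6, -0.1]
gripper_width: 1.004
grasp_force: 0.0
```

>>> arm_command(moves=[{"jaw":1,"offset":[0,0,-0.04],"turn":-0.093},{"jaw":1,"offset":[0,0,-0.04],"turn":-0.093},{"jaw":1,"offset":[0,0,-0.04],"turn":-0.093},{"jaw":1,"offset":[0,0,-0.04],"turn":-0.093}])

```text
time_s: 0.9
tool_pos: [0.2638, -0.6209, 0.2745]
orientation: [-0.001, 0.705, 0.709, 0.0]
force: [-0.5, 0.1, 0.9]
gripper_width: 1.002
grasp_force: 0.0
```

>>> arm_command(moves=[{"jaw":1,"offset":[0.164,0.086,0],"turn":0},{"jaw":1,"offset":[0.164,0.086,0],"turn":0},{"jaw":1,"offset":[0.164,0.086,0],"turn":0},{"jaw":1,"offset":[0.164,0.086,0],"turn":0},{"jaw":1,"offset":[0.164,0.086,0],"turn":0}])

```text
time_s: 1.4
tool_pos: [0.3503, -0.4557, 0.2743]
orientation: [-0.0, 0.707, 0.707, 0.0]
force: [-0.0, 1.2, 0.8]
gripper_width: 0.999
grasp_force: 0.0
```

>>> arm_command(moves=[{"jaw":1,"offset":[0.164,0.086,0],"turn":0},{"jaw":1,"offset":[0.164,0.086,0],"turn":0},{"jaw":1,"offset":[0.164,0.086,0],"turn":0},{"jaw":1,"offset":[0.164,0.086,0],"turn":0},{"jaw":1,"offset":[0.164,0.086,0],"turn":0}])

```text
time_s: 1.9
tool_pos: [0.4363, -0.2918, 0.2745]
orientation: [-0.0, 0.707, 0.707, -0.0]
force: [0.1, -0.1, 0.7]
gripper_width: 1.003
grasp_force: 0.0
```

>>> arm_command(moves=[{"jaw":1,"offset":[0.162,0.085,0],"turn":0},{"jaw":1,"offset":[0.162,0.085,0],"turn":0},{"jaw":1,"offset":[0.162,0.085,0],"turn":0},{"jaw":1,"offset":[0.162,0.085,0],"turn":0},{"jaw":1,"offset":[0.162,0.085,0],"turn":0}])

```text
time_s: 2.4
tool_pos: [0.5213, -0.13, 0.2745]
orientation: [-0.0, 0.707, 0.707, -0.0]
force: [0.5, -0.3, 0.3]
gripper_width: 0.997
grasp_force: 0.0
```

>>> arm_command(moves=[{"jaw":0,"offset":[0,0,0.1],"turn":0},{"jaw":0,"offset":[0,0,0.1],"turn":0},{"jaw":0,"offset":[0,0,0],"turn":0},{"jaw":0,"offset":[0,0,0],"turn":0}])

```text
time_s: 2.8
tool_pos: [0.521, -0.1315, 0.2347]
orientation: [-0.0, 0.707, 0.707, -0.0]
force: [0.7, -0.1, 0.3]
gripper_width: 0.719
grasp_force: 0.0
```

```bash
python3 - <<'E'
from h import *
im,d=grab('side','s2.png'); cv2.imwrite('pics/c3.png',cv2.resize(im[120:280,130:290,::-1],(600,600),interpolation=cv2.INTER_CUBIC))
s=arm.sense(); print(s['tool_pos'],s['gripper_width'],s['joint_positions'])
E
```

```text
[ 0.5215033  -0.13159186  0.23543496] 0.6821484020512443 [ 0.6457283   0.27449832 -0.57813031  1.80381689  0.1661894   1.11080077
  0.00986893]
```

View pics/c3.png

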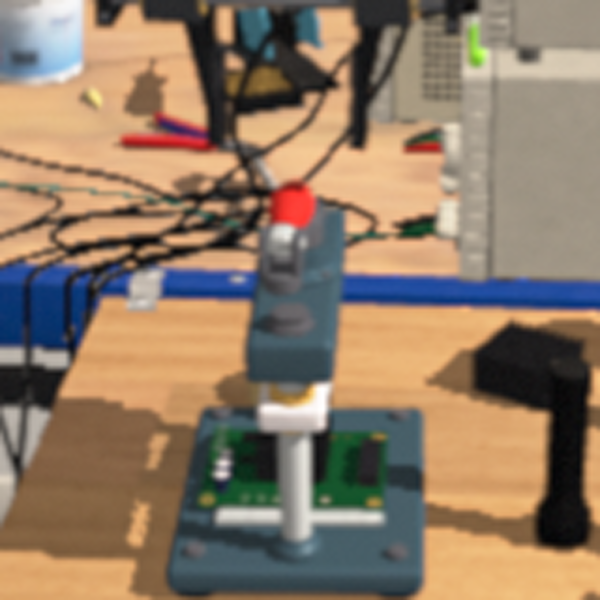

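The crop shows both fingertips, at (217,140) and (360,140), straddling the red knob at (293,205), so x is centred. I'll go down and close.

>>> arm_command(moves=[{"jaw":0,"offset":[0.008,0,0.06],"turn":0},{"jaw":0,"offset":[0,0,0.06],"turn":0},{"jaw":0,"offset":[0,0,0.05],"turn":0},{"jaw":-0.3,"offset":[0,0,0],"turn":0},{"jaw":-1,"offset":[0,0,0],"turn":0}])

```text
time_s: 3.35
tool_pos: [0.521, -0.1297, 0.2004]
orientation: [-0.0, 0.707, 0.707, -0.0]
force: [0.5, 0.3, 0.4]
gripper_width: 0.394
grasp_force: 0.0
```

>>> arm_command(moves=[{"jaw":-1,"offset":[0,0,0],"turn":0},{"jaw":-1,"offset":[0,0,0],"turn":0},{"jaw":-1,"offset":[0,0,0],"turn":0},{"jaw":-1,"offset":[0,0,0],"turn":0},{"jaw":-1,"offset":[0,0,0],"turn":0}])

```text
time_s: 3.85
tool_pos: [0.5211, -0.1297, 0.201]
orientation: [0.0, 0.707, 0.707, -0.0]
force: [-1.1, 0.5, 1.2]
gripper_width: 0.207
grasp_force: 25.3
```

>>> arm_command(moves=[{"jaw":-1,"offset":[-0.003,0,-0.034],"turn":0},{"jaw":-1,"offset":[-0.008,0,-0.034],"turn":0},{"jaw":-1,"offset":[-0.013,0,-0.032],"turn":0},{"jaw":-1,"offset":[-0.018,0,-0.029],"turn":0},{"jaw":-1,"offset":[0,0,0],"turn":0}])

```text
time_s: 4.35
tool_pos: [0.5219, -0.1391, 0.2278]
orientation: [0.001, 0.708, 0.707, 0.0]
force: [-0.0, -0.3, 0.0]
gripper_width: 0.009
grasp_force: 0.0
```

```bash
python3 - <<'E'
from h import *
im,d=grab('side','s3.png'); cv2.imwrite('pics/c4.png',cv2.resize(im[120:280,130:290,::-1],(600,600),interpolation=cv2.INTER_CUBIC))
s=arm.sense(); print(s['tool_pos'],s['force'],s['gripper_width'],s['grasp_force'])
E
```

```text
[ 0.52151606 -0.13863786  0.22722311] [ 0.78382758  0.2123216  -0.28535075] 0.004977553534844507 0.0
```

View pics/c4.png

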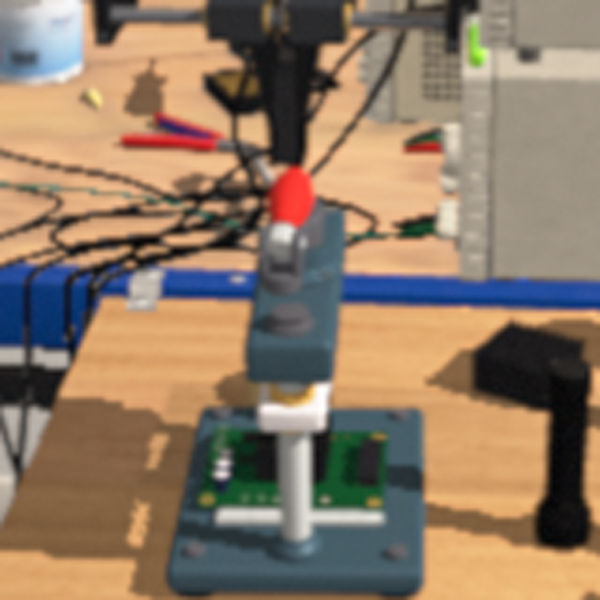

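```bash
python3 - <<'E'
from h import *
im=cv2.imread('pics/s3.png'); d=np.load('pics/s3.npy'); h=cv2.cvtColor(im,cv2.COLOR_BGR2HSV)
v,u=np.mgrid[125:195,190:225].reshape(2,-1); P=pts('side',np.c_[u,v],d[v,u]); ok=(d[v,u]>0)&(P[:,1]<-.05)
hs=h[v,u]; red=((hs[:,0]<6)|(hs[:,0]>174))&(hs[:,1]>150)&(hs[:,2]>90)
for r in range(130,190,2):
    s=(v==r)&ok; a=s&red; b=s&~red
    print(r, a.sum(), np.median(P[a],0).round(3) if a.any() else '', '|', b.sum(), np.median(P[b],0).round(3) if b.any() else '', u[s].min() if s.any() else '',u[s].max() if s.any() else '')
E
```

```text
130 0  | 30 [ 0.523 -0.175  0.315] 190 221
132 0  | 16 [ 0.518 -0.149  0.302] 196 215
134 0  | 14 [ 0.518 -0.149  0.298] 197 214
136 0  | 18 [ 0.52  -0.149  0.294] 197 214
138 0  | 16 [ 0.522 -0.148  0.29 ] 198 213
140 0  | 16 [ 0.522 -0.149  0.286] 198 213
142 0  | 15 [ 0.523 -0.148  0.282] 199 213
144 0  | 14 [ 0.522 -0.148  0.278] 199 212
146 0  | 13 [ 0.522 -0.149  0.275] 200 212
148 0  | 12 [ 0.522 -0.148  0.271] 200 211
150 0  | 10 [ 0.523 -0.148  0.267] 201 211
152 0  | 11 [ 0.523 -0.148  0.263] 201 211
154 0  | 10 [ 0.524 -0.149  0.259] 202 211
156 0  | 10 [ 0.523 -0.148  0.255] 202 211
158 0  | 11 [ 0.523 -0.149  0.251] 201 211
160 0  | 11 [ 0.522 -0.149  0.247] 201 211
162 0  | 10 [ 0.521 -0.148  0.243] 201 210
164 2 [ 0.525 -0.13   0.231] | 2 [ 0.522 -0.149  0.239] 202 210
166 7 [ 0.523 -0.123  0.224] | 1 [ 0.515 -0.121  0.223] 204 211
168 9 [ 0.524 -0.131  0.223] | 2 [ 0.512 -0.126  0.22 ] 202 212
170 11 [ 0.522 -0.136  0.221] | 0  202 212
172 12 [ 0.522 -0.141  0.219] | 0  201 212
174 11 [ 0.523 -0.145  0.216] | 1 [ 0.511 -0.14   0.214] 201 212
176 11 [ 0.524 -0.15   0.215] | 3 [ 0.53  -0.101  0.193] 201 214
178 9 [ 0.525 -0.158  0.214] | 5 [ 0.53  -0.108  0.191] 202 215
180 0  | 17 [ 0.525 -0.165  0.213] 199 216
182 0  | 23 [ 0.528 -0.17   0.212] 198 220
184 0  | 24 [ 0.529 -0.172  0.208] 198 221
186 0  | 24 [ 0.528 -0.155  0.196] 198 221
188 0  | 24 [ 0.528 -0.12   0.175] 198 221
```

The crop shows the shut fingers ending at (290,165), above the red knob, whose top is at (293,170), so the grasp slipped off high. By the camera, the tips are at z≈0.238 with the TCP at 0.227. The real tips are therefore about 22 mm higher than assumed. I'll re-grasp lower, checking as I go.

>>> arm_command(moves=[{"jaw":0.2,"offset":[0,0,0],"turn":0},{"jaw":0.2,"offset":[0,0,0],"turn":0},{"jaw":0.2,"offset":[0,0,0],"turn":0},{"jaw":0.2,"offset":[0,0,0],"turn":0},{"jaw":0.2,"offset":[0.042,0,0],"turn":0}])

```text
time_s: 4.9
tool_pos: [0.521, -0.1306, 0.2263]
orientation: [0.0, 0.708, 0.706, -0.0]
force: [-0.9, 0.5, 0.1]
gripper_width: 0.376
grasp_force: 0.0
```

>>> arm_command(moves=[{"jaw":0.2,"offset":[0,0,0.06],"turn":0},{"jaw":0.2,"offset":[0,0,0.05],"turn":0},{"jaw":0.2,"offset":[0,0,0.025],"turn":0},{"jaw":0.2,"offset":[0,0,0],"turn":0}])

```text
time_s: 5.3
tool_pos: [0.5203, -0.1298, 0.1981]
orientation: [-0.001, 0.707, 0.707, -0.001]
force: [0.3, -0.0, 0.7]
gripper_width: 0.591
grasp_force: 0.0
```

```bash
python3 - <<'E'
from h import *
im,d=grab('side','s4.png'); cv2.imwrite('pics/c5.png',cv2.resize(im[120:280,130:290,::-1],(600,600),interpolation=cv2.INTER_CUBIC))
s=arm.sense(); print(s['tool_pos'],s['force'],s['gripper_width'],s['grasp_force'])
for c in (195,196,197,198,214,215,216,217,218):
    v=np.arange(140,185); P=pts('side',np.c_[v*0+c,v],d[v,c]); s=(P[:,1]<-.135)&(P[:,1]>-.153)&(d[v,c]>0); print(c,v[s].max() if s.any() else '',P[s][-1].round(3) if s.any() else '')
E
```

```text
[ 0.52081334 -0.1298115   0.19882575] [ 0.52496346 -0.43412069 -0.2096934 ] 0.5946257095188617 0.0
195  
196  
197  
198  
214  
215  
216  
217  
218
```

View pics/c5.png

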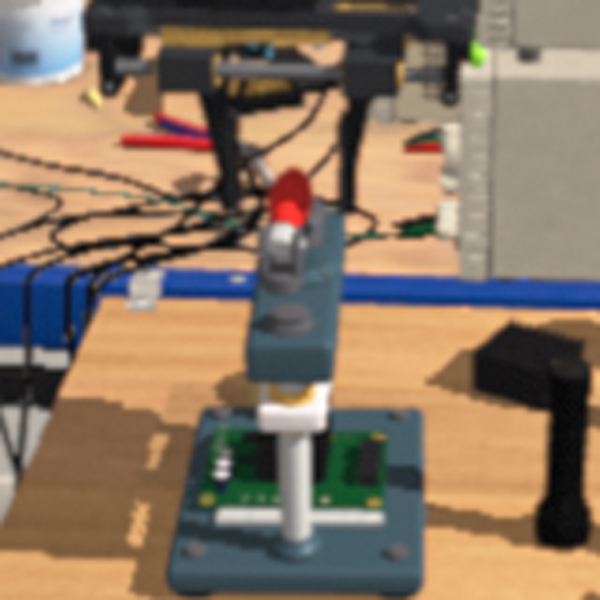

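The crop shows the fingertips at (232,205) and (348,210), which puts them at z≈0.21 with the TCP at 0.198. That confirms the offset, so I'll go 20 mm further down and close.

>>> arm_command(moves=[{"jaw":0.0,"offset":[0,0,0.04],"turn":0},{"jaw":0.0,"offset":[0,0,0.04],"turn":0},{"jaw":0.0,"offset":[0,0,0.02],"turn":0},{"jaw":-1,"offset":[0,0,0],"turn":0},{"jaw":-1,"offset":[0,0,0],"turn":0}])

```text
time_s: 5.85
tool_pos: [0.5212, -0.1297, 0.1795]
orientation: [0.0, 0.707, 0.707, 0.0]
force: [0.6, -0.3, 0.4]
gripper_width: 0.397
grasp_force: 0.0
```

>>> arm_command(moves=[{"jaw":-1,"offset":[0,0,0],"turn":0},{"jaw":-1,"offset":[0,0,0],"turn":0},{"jaw":-1,"offset":[0,0,0],"turn":0},{"jaw":-1,"offset":[0,0,0],"turn":0},{"jaw":-1,"offset":[0,0,0],"turn":0}])

```text
time_s: 6.35
tool_pos: [0.5211, -0.1297, 0.1797]
orientation: [0.0, 0.707, 0.707, -0.0]
force: [-1.0, 0.4, 2.3]
gripper_width: 0.248
grasp_force: 29.7
```

>>> arm_command(moves=[{"jaw":-1,"offset":[-0.003,0,-0.034],"turn":0},{"jaw":-1,"offset":[-0.008,0,-0.034],"turn":0},{"jaw":-1,"offset":[-0.013,0,-0.032],"turn":0},{"jaw":-1,"offset":[-0.018,0,-0.029],"turn":0}])

```text
time_s: 6.75
tool_pos: [0.5208, -0.1389, 0.2052]
orientation: [-0.0, 0.707, 0.707, -0.0]
force: [2.2, -2.6, -10.1]
gripper_width: 0.253
grasp_force: 30.0
```

>>> arm_command(moves=[{"jaw":-1,"offset":[-0.025,0,-0.026],"turn":0},{"jaw":-1,"offset":[-0.028,0,-0.022],"turn":0},{"jaw":-1,"offset":[-0.031,0,-0.016],"turn":0}])

```text
time_s: 7.05
tool_pos: [0.5208, -0.1536, 0.2184]
orientation: [-0.001, 0.707, 0.707, 0.001]
force: [0.5, 3.6, -6.6]
gripper_width: 0.251
grasp_force: 30.0
```

```bash
python3 - <<'E'
from h import *
im,d=grab('side','s5.png'); cv2.imwrite('pics/c6.png',cv2.resize(im[100:220,150:270,::-1],(600,600),interpolation=cv2.INTER_CUBIC))
s=arm.sense(); print(s['tool_pos'],s['force'],s['gripper_width'],s['grasp_force'])
E
```

```text
[ 0.52092423 -0.15471587  0.21894815] [-1.40657779  2.774521   -4.36988967] 0.25094503501080095 29.998560516396537
```

View pics/c6.png

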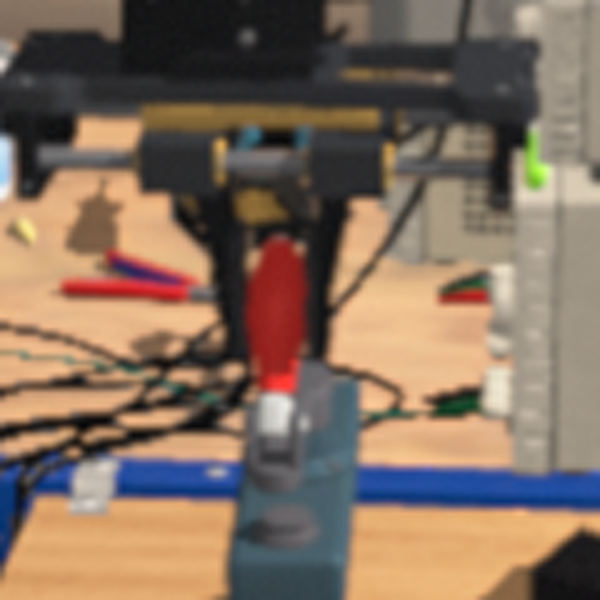

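The crop shows the red grip at (275,310), held between the pads and raised to about 65° above the hinge at (275,440). I'll continue to upright.

>>> arm_command(moves=[{"jaw":-1,"offset":[-0.032,0,-0.01],"turn":0},{"jaw":-1,"offset":[-0.034,0,-0.004],"turn":0},{"jaw":-1,"offset":[-0.031,0,-0.001],"turn":0}])

```text
time_s: 7.4
tool_pos: [0.5211, -0.1714, 0.2229]
orientation: [-0.001, 0.706, 0.708, 0.001]
force: [-3.7, 6.1, 3.4]
gripper_width: 0.246
grasp_force: 30.0
```

>>> arm_command(moves=[{"jaw":-1,"offset":[-0.01,0,0],"turn":0},{"jaw":-1,"offset":[0,0,0],"turn":0}])

```text
time_s: 7.6
tool_pos: [0.5211, -0.1745, 0.223]
orientation: [-0.001, 0.707, 0.707, 0.0]
force: [-3.7, 4.6, 3.4]
gripper_width: 0.249
grasp_force: 30.0
```

>>> arm_command(moves=[{"jaw":-1,"offset":[-0.01,0,0],"turn":0},{"jaw":-1,"offset":[0,0,0],"turn":0}])

```text
time_s: 7.8
tool_pos: [0.5211, -0.1762, 0.223]
orientation: [-0.001, 0.707, 0.708, 0.0]
force: [-4.9, 5.2, 3.6]
gripper_width: 0.246
grasp_force: 30.0
```

```bash
python3 - <<'E'
from h import *
im,d=grab('side','s6.png'); h=cv2.cvtColor(im,cv2.COLOR_RGB2HSV)
s=arm.sense(); print(s['tool_pos'],s['force'])
v,u=np.mgrid[125:200,190:225].reshape(2,-1); P=pts('side',np.c_[u,v],d[v,u]); hs=h[v,u]
red=((hs[:,0]<6)|(hs[:,0]>174))&(hs[:,1]>140)&(hs[:,2]>60)&(d[v,u]>0)
for r in range(130,200,3):
    s=(v==r)&red
    if s.any(): print(r,s.sum(),np.median(P[s],0).round(4), P[s][:,1].min().round(4))
E
```

```text
[ 0.52106694 -0.17613467  0.22301173] [-3.70825921  4.59877885  2.92898583]
151 4 [ 0.5216 -0.1757  0.2753] -0.1758
154 9 [ 0.5223 -0.1753  0.2695] -0.1786
157 12 [ 0.5221 -0.178   0.2646] -0.1846
160 12 [ 0.5218 -0.1804  0.2598] -0.1837
163 12 [ 0.5215 -0.181   0.2543] -0.1862
166 12 [ 0.5217 -0.1818  0.2486] -0.1868
169 12 [ 0.5217 -0.1811  0.2424] -0.1865
172 10 [ 0.5211 -0.1784  0.2354] -0.1823
175 8 [ 0.5205 -0.1771  0.2287] -0.1789
178 8 [ 0.5213 -0.1761  0.2221] -0.1802
```

>>> arm_command(moves=[{"jaw":-1,"offset":[-0.01,0,0],"turn":0},{"jaw":-1,"offset":[-0.01,0,0],"turn":0}])

```text
time_s: 8.05
tool_pos: [0.5211, -0.1772, 0.2229]
orientation: [-0.002, 0.706, 0.708, 0.002]
force: [-4.4, 12.3, 4.0]
gripper_width: 0.252
grasp_force: 30.0
```

```bash
cat > w.py <<'E'
import sys, numpy as np
# w.py phi0 R0 R1 step n [yaw] : rows in tool x (=+y world), tool y (=+x world)
p0,R0,R1,st,n=map(float,sys.argv[1:6]); n=int(n)
ph=np.radians(p0+st*np.arange(n+1)); R=np.r_[R0,np.linspace(R0,R1,n+1)[1:]]
X=-R*np.sin(ph); Y=-R*np.cos(ph); Q=np.round(np.c_[Y,X]/200,3); print(np.round(np.diff(Q,axis=0),3).tolist())
E
cat > f.py <<'E'
from h import *
import sys
C=np.array([.521,-.1063]); F=[];S=[]
for i in range(int(sys.argv[1])):
    arm.grab_frame('top'); s=arm.sense(); F.append(s['force'])
F=np.array(F).mean(0); p=np.array(s['tool_pos'][:2])-C; r=np.hypot(*p); u=p/r; t=np.array([u[1],-u[0]])
print('phi',np.degrees(np.arctan2(-p[0],-p[1]))%360,'r',r*1e3,'F_tan(resist)',-F[:2]@t,'F_rad',F[:2]@u,'Fz',F[2],'z',s['tool_pos'][2],'t',s['time_s'],'w',s['gripper_width'],'q7',s['joint_positions'][6],s['time_s'])
E
python3 w.py 0 76 74 10 5; python3 w.py 50 74 74 10 5; python3 w.py 100 74 74 10 5
```

```text
[[0.008, -0.066], [0.019, -0.063], [0.029, -0.058], [0.039, -0.052], [0.047, -0.044]]
[[0.053, -0.037], [0.058, -0.028], [0.063, -0.016], [0.064, -0.006], [0.064, 0.006]]
[[0.063, 0.016], [0.058, 0.028], [0.053, 0.037], [0.045, 0.045], [0.037, 0.053]]
```

>>> arm_command(moves=[{"jaw":-1,"offset":[0.008,-0.066,0],"turn":0},{"jaw":-1,"offset":[0.019,-0.063,0],"turn":0},{"jaw":-1,"offset":[0.029,-0.058,0],"turn":0},{"jaw":-1,"offset":[0.039,-0.052,0],"turn":0},{"jaw":-1,"offset":[0.047,-0.044,0],"turn":0}])

```text
time_s: 8.55
tool_pos: [0.4684, -0.153, 0.2232]
orientation: [0.004, 0.707, 0.707, 0.003]
force: [7.6, 2.5, -6.8]
gripper_width: 0.252
grasp_force: 30.0
```

```bash
python3 f.py 4
```

```text
phi 50.243423297641364 r 70.33833541035075 F_tan(resist) -2.0168915220948582 F_rad -6.080204208442427 Fz -2.594600841988418 z 0.2230904471110792 t 8.75 w 0.2471685399452148 q7 0.10957379132633226 8.75
```

>>> arm_command(moves=[{"jaw":-1,"offset":[0.053,-0.037,0],"turn":0},{"jaw":-1,"offset":[0.058,-0.028,0],"turn":0},{"jaw":-1,"offset":[0.063,-0.016,0],"turn":0},{"jaw":-1,"offset":[0.064,-0.006,0],"turn":0},{"jaw":-1,"offset":[0.064,0.006,0],"turn":0}])

```text
time_s: 9.25
tool_pos: [0.4517, -0.0956, 0.2232]
orientation: [0.005, 0.707, 0.707, 0.002]
force: [6.0, -5.6, -6.5]
gripper_width: 0.256
grasp_force: 30.0
```

```bash
python3 f.py 2; python3 w.py 100 74 73 4 5;python3 w.py 120 73 73 4 5
```

```text
phi 100.79205193032705 r 69.99470919051281 F_tan(resist) -1.1527124985323827 F_rad -6.383887706372064 Fz -7.315111982788416 z 0.22319354451768417 t 9.35 w 0.24841466193734024 q7 0.013618881243827754 9.35
[[0.025, 0.006], [0.025, 0.008], [0.023, 0.01], [0.023, 0.011], [0.022, 0.013]]
[[0.022, 0.013], [0.021, 0.015], [0.019, 0.017], [0.019, 0.017], [0.017, 0.019]]
```

>>> arm_command(moves=[{"jaw":-1,"offset":[0.025,0.006,0],"turn":0},{"jaw":-1,"offset":[0.025,0.008,0],"turn":0},{"jaw":-1,"offset":[0.023,0.01,0],"turn":0},{"jaw":-1,"offset":[0.023,0.011,0],"turn":0},{"jaw":-1,"offset":[0.022,0.013,0],"turn":0}])

```text
time_s: 9.85
tool_pos: [0.4598, -0.0724, 0.223]
orientation: [0.003, 0.708, 0.706, 0.0]
force: [1.8, -4.9, 0.5]
gripper_width: 0.246
grasp_force: 30.0
```

```bash
cat > m.py <<'E'
# m.py : moving reading, no time passes
from h import *
C=np.array([.521,-.1063]); s=arm.sense(); F=np.array(s['force']); p=np.array(s['tool_pos'][:2])-C; r=np.hypot(*p); u=p/r; t=np.array([u[1],-u[0]])
print('phi %.1f r %.1f Ftan %.2f Frad %.2f Fz %.2f w %.3f t %.2f'%(np.degrees(np.arctan2(-p[0],-p[1]))%360,r*1e3,-F[:2]@t,F[:2]@u,F[2],s['gripper_width'],s['time_s']))
E
python3 m.py
```

```text
phi 119.0 r 69.9 Ftan 3.41 Frad -3.93 Fz 0.54 w 0.246 t 9.85
```

>>> arm_command(moves=[{"jaw":-1,"offset":[0.022,0.013,0],"turn":0},{"jaw":-1,"offset":[0.021,0.015,0],"turn":0},{"jaw":-1,"offset":[0.019,0.017,0],"turn":0},{"jaw":-1,"offset":[0.019,0.017,0],"turn":0},{"jaw":-1,"offset":[0.017,0.019,0],"turn":0}])

```text
time_s: 10.35
tool_pos: [0.4759, -0.0529, 0.223]
orientation: [0.003, 0.708, 0.707, -0.0]
force: [-0.0, -6.8, 2.2]
gripper_width: 0.246
grasp_force: 30.0
```

```bash
python3 m.py; for i in 140 160 180 200 220 240 260 280 300 320; do python3 w.py $i 73 73 4 5; done
python3 - <<'E'
from h import *
im,d=grab('side','s7.png')
v,u=np.mgrid[160:280,170:250].reshape(2,-1)
for n in('side1','s7'):
    d=np.load(f'pics/{n}.npy'); P=pts('side',np.c_[u,v],d[v,u]); c=(u>=205)&(u<=211)&(abs(P[:,1]+.185)<.012)&(v>195)
    for r in range(196,256,4):
        s=c&(v==r)
        if s.any(): print(n,r,np.median(P[s],0).round(4),s.sum())
    # crosshead: bright neutral pixels wider than the column
    im=cv2.cvtColor(cv2.imread(f'pics/{n}.png'),cv2.COLOR_BGR2HSV)[v,u]; s=(im[:,1]<60)&(im[:,2]>150)&(abs(P[:,1]+.17)<.03)
    print([(r,int((s&(v==r)).sum())) for r in range(205,260,2)])
E
```

```text
phi 139.8 r 69.9 Ftan 4.43 Frad -5.20 Fz 2.20 w 0.246 t 10.35
[[0.015, 0.02], [0.015, 0.022], [0.012, 0.022], [0.011, 0.023], [0.01, 0.023]]
[[0.008, 0.024], [0.006, 0.025], [0.004, 0.025], [0.003, 0.026], [0.001, 0.025]]
[[-0.001, 0.025], [-0.003, 0.026], [-0.004, 0.025], [-0.006, 0.025], [-0.008, 0.024]]
[[-0.01, 0.023], [-0.011, 0.023], [-0.012, 0.022], [-0.015, 0.022], [-0.015, 0.02]]
[[-0.017, 0.019], [-0.019, 0.017], [-0.019, 0.017], [-0.021, 0.015], [-0.021, 0.013]]
[[-0.023, 0.012], [-0.023, 0.01], [-0.024, 0.009], [-0.025, 0.007], [-0.025, 0.005]]
[[-0.025, 0.004], [-0.025, 0.002], [-0.026, 0.0], [-0.025, -0.002], [-0.025, -0.004]]
[[-0.025, -0.005], [-0.025, -0.007], [-0.024, -0.009], [-0.023, -0.01], [-0.023, -0.012]]
[[-0.021, -0.013], [-0.021, -0.015], [-0.019, -0.017], [-0.019, -0.017], [-0.017, -0.019]]
[[-0.015, -0.02], [-0.015, -0.022], [-0.012, -0.022], [-0.011, -0.023], [-0.01, -0.023]]
side1 196 [ 0.5261 -0.1786  0.1866] 5
side1 204 [ 0.5262 -0.176   0.1683] 6
side1 208 [ 0.5275 -0.1787  0.1613] 7
side1 212 [ 0.5278 -0.1852  0.1563] 7
side1 216 [ 0.528  -0.1871  0
[... 677 characters left out ...]
8 [ 0.5276 -0.1802  0.1622] 7
s7 212 [ 0.5278 -0.1864  0.1567] 7
s7 216 [ 0.5277 -0.1863  0.1481] 7
s7 220 [ 0.5277 -0.1864  0.1395] 7
s7 224 [ 0.5253 -0.1766  0.1251] 6
s7 228 [ 0.5253 -0.1773  0.1165] 6
s7 232 [ 0.5266 -0.1804  0.1096] 7
s7 236 [ 0.5267 -0.1847  0.103 ] 7
s7 240 [ 0.5272 -0.1836  0.0933] 6
s7 244 [ 0.5255 -0.1762  0.0795] 7
s7 248 [ 0.5249 -0.1768  0.0703] 7
s7 252 [ 0.5249 -0.1785  0.0618] 7
[(205, 0), (207, 0), (209, 0), (211, 0), (213, 0), (215, 0), (217, 0), (219, 0), (221, 0), (223, 2), (225, 9), (227, 8), (229, 7), (231, 3), (233, 7), (235, 17), (237, 15), (239, 16), (241, 1), (243, 2), (245, 4), (247, 5), (249, 5), (251, 5), (253, 5), (255, 5), (257, 40), (259, 23)]
```

>>> arm_command(moves=[{"jaw":-1,"offset":[0.015,0.02,0],"turn":0},{"jaw":-1,"offset":[0.015,0.022,0],"turn":0},{"jaw":-1,"offset":[0.012,0.022,0],"turn":0},{"jaw":-1,"offset":[0.011,0.023,0],"turn":0},{"jaw":-1,"offset":[0.01,0.023,0],"turn":0}])

```text
time_s: 10.9
tool_pos: [0.4972, -0.0404, 0.223]
orientation: [0.002, 0.708, 0.706, -0.001]
force: [-2.3, -5.1, 4.9]
gripper_width: 0.249
grasp_force: 30.0
```

```bash
python3 m.py
```

```text
phi 160.1 r 70.0 Ftan 3.93 Frad -4.04 Fz 4.85 w 0.249 t 10.90
```

>>> arm_command(moves=[{"jaw":-1,"offset":[0.008,0.024,0],"turn":0},{"jaw":-1,"offset":[0.006,0.025,0],"turn":0},{"jaw":-1,"offset":[0.004,0.025,0],"turn":0},{"jaw":-1,"offset":[0.003,0.026,0],"turn":0},{"jaw":-1,"offset":[0.001,0.025,0],"turn":0}])

```text
time_s: 11.4
tool_pos: [0.5215, -0.0362, 0.223]
orientation: [0.002, 0.708, 0.706, -0.002]
force: [-4.7, -7.3, 5.2]
gripper_width: 0.247
grasp_force: 30.0
```

```bash
python3 m.py
```

```text
phi 180.4 r 70.1 Ftan 4.62 Frad -7.30 Fz 5.18 w 0.247 t 11.40
```

>>> arm_command(moves=[{"jaw":-1,"offset":[-0.001,0.025,0],"turn":0},{"jaw":-1,"offset":[-0.003,0.026,0],"turn":0},{"jaw":-1,"offset":[-0.004,0.025,0],"turn":0},{"jaw":-1,"offset":[-0.006,0.025,0],"turn":0},{"jaw":-1,"offset":[-0.008,0.024,0],"turn":0}])

```text
time_s: 11.9
tool_pos: [0.5457, -0.0405, 0.223]
orientation: [0.001, 0.708, 0.706, -0.002]
force: [-6.0, -4.6, 6.4]
gripper_width: 0.243
grasp_force: 30.0
```

```bash
python3 m.py; python3 - <<'E'
from h import *
im,d=grab('side','s8.png'); cv2.imwrite('pics/c8.png',cv2.resize(im[195:275,165:265,::-1],(750,600),interpolation=cv2.INTER_CUBIC))
E
```

```text
phi 200.6 r 70.2 Ftan 4.00 Frad -6.43 Fz 6.43 w 0.243 t 11.90
```

View pics/c8.png

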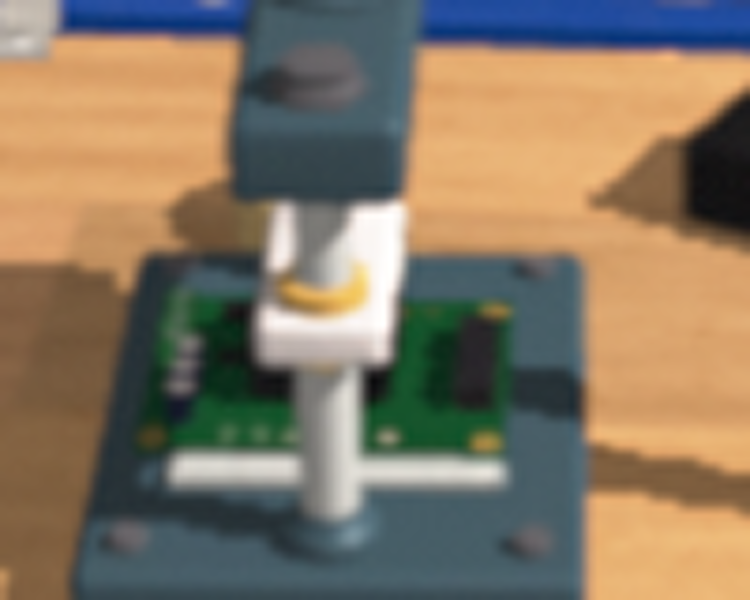

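The crop shows the crosshead at (330,330) with the heatsink hidden behind it. The gap is still some 3–16 mm, so I'll carry on by feel in shorter steps.

```bash
for i in $(seq 200 12 360); do echo $i; python3 w.py $i 73 73 3 4; done
```

```text
200
[[-0.007, 0.018], [-0.008, 0.017], [-0.009, 0.017], [-0.009, 0.016]]
212
[[-0.011, 0.016], [-0.011, 0.016], [-0.013, 0.014], [-0.012, 0.015]]
224
[[-0.014, 0.013], [-0.014, 0.013], [-0.015, 0.012], [-0.016, 0.011]]
236
[[-0.016, 0.01], [-0.017, 0.009], [-0.017, 0.009], [-0.017, 0.007]]
248
[[-0.018, 0.007], [-0.018, 0.006], [-0.019, 0.005], [-0.019, 0.003]]
260
[[-0.019, 0.003], [-0.019, 0.002], [-0.019, 0.001], [-0.019, 0.0]]
272
[[-0.019, -0.001], [-0.019, -0.003], [-0.019, -0.003], [-0.018, -0.004]]
284
[[-0.019, -0.005], [-0.018, -0.006], [-0.018, -0.007], [-0.017, -0.008]]
296
[[-0.017, -0.009], [-0.016, -0.009], [-0.016, -0.011], [-0.016, -0.011]]
308
[[-0.014, -0.013], [-0.015, -0.012], [-0.013, -0.014], [-0.013, -0.014]]
320
[[-0.012, -0.015], [-0.011, -0.016], [-0.01, -0.016], [-0.009, -0.017]]
332
[[-0.009, -0.017], [-0.007, -0.017], [-0.007, -0.018], [-0.006, -0.018]]
344
[[-0.005, -0.019], [-0.003, -0.019], [-0.003, -0.019], [-0.002, -0.019]]
356
[[-0.001, -0.019], [0.0, -0.019], [0.001, -0.019], [0.003, -0.019]]
```

>>> arm_command(moves=[{"jaw":-1,"offset":[-0.007,0.018,0],"turn":0},{"jaw":-1,"offset":[-0.008,0.017,0],"turn":0},{"jaw":-1,"offset":[-0.009,0.017,0],"turn":0},{"jaw":-1,"offset":[-0.009,0.016,0],"turn":0}])

```text
time_s: 12.35
tool_pos: [0.5586, -0.0469, 0.2229]
orientation: [0.001, 0.708, 0.706, -0.003]
force: [-7.7, -4.4, 7.4]
gripper_width: 0.249
grasp_force: 30.0
```

```bash
python3 m.py
```

```text
phi 212.4 r 70.3 Ftan 4.10 Frad -7.85 Fz 7.37 w 0.249 t 12.35
```

>>> arm_command(moves=[{"jaw":-1,"offset":[-0.011,0.016,0],"turn":0},{"jaw":-1,"offset":[-0.011,0.016,0],"turn":0},{"jaw":-1,"offset":[-0.013,0.014,0],"turn":0},{"jaw":-1,"offset":[-0.012,0.015,0],"turn":0}])

```text
time_s: 12.75
tool_pos: [0.5702, -0.0559, 0.223]
orientation: [-0.0, 0.708, 0.706, -0.003]
force: [-8.7, -4.1, 8.0]
gripper_width: 0.247
grasp_force: 30.0
```

```bash
python3 m.py
```

```text
phi 224.3 r 70.4 Ftan 3.36 Frad -9.06 Fz 7.97 w 0.247 t 12.75
```

>>> arm_command(moves=[{"jaw":-1,"offset":[-0.013,0.012,-0.002],"turn":0},{"jaw":-1,"offset":[-0.014,0.012,-0.002],"turn":0},{"jaw":-1,"offset":[-0.015,0.012,0],"turn":0},{"jaw":-1,"offset":[-0.016,0.011,0],"turn":0}])

```text
time_s: 13.15
tool_pos: [0.579, -0.0663, 0.223]
orientation: [-0.001, 0.707, 0.707, -0.003]
force: [-8.8, -1.5, 4.9]
gripper_width: 0.246
grasp_force: 30.0
```

```bash
python3 m.py
```

```text
phi 235.4 r 70.4 Ftan 3.74 Frad -8.06 Fz 4.90 w 0.246 t 13.15
```

>>> arm_command(moves=[{"jaw":-1,"offset":[-0.016,0.009,0],"turn":0},{"jaw":-1,"offset":[-0.017,0.008,0],"turn":0},{"jaw":-1,"offset":[-0.017,0.008,0],"turn":0},{"jaw":-1,"offset":[-0.017,0.007,0],"turn":0}])

```text
time_s: 13.55
tool_pos: [0.5857, -0.0784, 0.223]
orientation: [-0.002, 0.707, 0.707, -0.002]
force: [-8.2, 1.5, 2.9]
gripper_width: 0.25
grasp_force: 30.0
```

```bash
python3 m.py
```

```text
phi 246.7 r 70.5 Ftan 4.64 Frad -6.90 Fz 2.93 w 0.250 t 13.55
```

>>> arm_command(moves=[{"jaw":-1,"offset":[-0.018,0.006,0],"turn":0},{"jaw":-1,"offset":[-0.018,0.005,0],"turn":0},{"jaw":-1,"offset":[-0.019,0.004,0],"turn":0},{"jaw":-1,"offset":[-0.019,0.003,0],"turn":0}])

```text
time_s: 13.95
tool_pos: [0.5899, -0.0919, 0.223]
orientation: [-0.002, 0.707, 0.707, -0.001]
force: [-5.9, 3.7, 2.6]
gripper_width: 0.254
grasp_force: 30.0
```

```bash
python3 m.py
```

```text
phi 258.2 r 70.4 Ftan 4.80 Frad -5.02 Fz 2.64 w 0.254 t 13.95
```

>>> arm_command(moves=[{"jaw":-1,"offset":[-0.019,0.003,0],"turn":0},{"jaw":-1,"offset":[-0.019,0.002,0],"turn":0},{"jaw":-1,"offset":[-0.019,0.001,0],"turn":0}])

```text
time_s: 14.25
tool_pos: [0.5914, -0.1027, 0.2231]
orientation: [-0.002, 0.707, 0.708, -0.0]
force: [-5.2, 3.2, 2.3]
gripper_width: 0.246
grasp_force: 30.0
```

```bash
python3 m.py
```

```text
phi 267.1 r 70.5 Ftan 3.45 Frad -5.01 Fz 2.34 w 0.246 t 14.25
```

>>> arm_command(moves=[{"jaw":-1,"offset":[-0.019,0.0,0],"turn":0},{"jaw":-1,"offset":[-0.019,-0.001,0],"turn":0},{"jaw":-1,"offset":[-0.019,-0.002,0],"turn":0}])

```text
time_s: 14.55
tool_pos: [0.5911, -0.1136, 0.2231]
orientation: [-0.002, 0.707, 0.708, 0.0]
force: [-4.7, 3.4, 2.5]
gripper_width: 0.247
grasp_force: 30.0
```

```bash
python3 m.py
```

```text
phi 276.0 r 70.5 Ftan 2.94 Frad -5.02 Fz 2.51 w 0.247 t 14.55
```

>>> arm_command(moves=[{"jaw":-1,"offset":[-0.019,-0.003,0],"turn":0},{"jaw":-1,"offset":[-0.019,-0.004,0],"turn":0},{"jaw":-1,"offset":[-0.018,-0.005,0],"turn":0}])

```text
time_s: 14.85
tool_pos: [0.5891, -0.1245, 0.2231]
orientation: [-0.002, 0.706, 0.708, 0.001]
force: [-3.7, 5.0, -0.4]
gripper_width: 0.25
grasp_force: 30.0
```

```bash
python3 m.py
```

```text
phi 285.0 r 70.5 Ftan 3.84 Frad -4.89 Fz -0.42 w 0.250 t 14.85
```

>>> arm_command(moves=[{"jaw":-1,"offset":[-0.018,-0.006,0],"turn":0},{"jaw":-1,"offset":[-0.0175,-0.007,0],"turn":0},{"jaw":-1,"offset":[-0.017,-0.008,0],"turn":0}])

```text
time_s: 15.15
tool_pos: [0.5855, -0.1348, 0.2231]
orientation: [-0.001, 0.706, 0.708, 0.001]
force: [-2.0, 5.7, 0.7]
gripper_width: 0.249
grasp_force: 30.0
```

```bash
python3 m.py
```

```text
phi 293.9 r 70.5 Ftan 4.39 Frad -4.14 Fz 0.67 w 0.249 t 15.15
```

>>> arm_command(moves=[{"jaw":-1,"offset":[-0.017,-0.0085,0],"turn":0},{"jaw":-1,"offset":[-0.016,-0.0095,0],"turn":0},{"jaw":-1,"offset":[-0.0155,-0.0105,0],"turn":0}])

```text
time_s: 15.45
tool_pos: [0.5806, -0.144, 0.2231]
orientation: [-0.001, 0.706, 0.708, 0.002]
force: [0.2, 5.9, -1.6]
gripper_width: 0.247
grasp_force: 30.0
```

```bash
python3 m.py
```

```text
phi 302.3 r 70.5 Ftan 5.06 Frad -2.97 Fz -1.63 w 0.247 t 15.45
```

>>> arm_command(moves=[{"jaw":-1,"offset":[-0.0165,-0.0095,0],"turn":0},{"jaw":-1,"offset":[-0.0155,-0.0105,0],"turn":0}])

```text
time_s: 15.65
tool_pos: [0.577, -0.1492, 0.2231]
orientation: [-0.001, 0.706, 0.708, 0.003]
force: [0.8, 7.9, -2.4]
gripper_width: 0.252
grasp_force: 30.0
```

```bash
python3 m.py
```

```text
phi 307.5 r 70.6 Ftan 6.78 Frad -4.21 Fz -2.44 w 0.252 t 15.65
```

>>> arm_command(moves=[{"jaw":-1,"offset":[-0.014,-0.0125,0],"turn":0},{"jaw":-1,"offset":[-0.0135,-0.013,0],"turn":0}])

```text
time_s: 15.85
tool_pos: [0.5729, -0.1541, 0.2231]
orientation: [-0.001, 0.706, 0.708, 0.004]
force: [4.6, 8.7, -3.9]
gripper_width: 0.25
grasp_force: 30.0
```

```bash
python3 m.py
```

```text
phi 312.7 r 70.6 Ftan 9.51 Frad -2.48 Fz -3.95 w 0.250 t 15.85
```

```bash
python3 f.py 2; python3 f.py 6; python3 m.py
```

```text
phi 313.22513434316585 r 70.58216491589276 F_tan(resist) 7.4360617211112805 F_rad -3.0429336313933097 Fz -2.047299475601784 z 0.2231561055647876 t 15.95 w 0.24934810203276248 q7 -0.006170878965276722 15.95
phi 313.2129206809263 r 70.59477422337724 F_tan(resist) 7.004606318582073 F_rad -3.3796235261522805 Fz -2.619023653514511 z 0.22314038960952176 t 16.25 w 0.24613291805973572 q7 -0.006290377451469678 16.25
phi 313.2 r 70.6 Ftan 7.08 Frad -4.09 Fz -2.51 w 0.246 t 16.25
```

>>> arm_command(moves=[{"jaw":-1,"offset":[-0.0045,-0.0044,0],"turn":0}])

```text
time_s: 16.35
tool_pos: [0.5722, -0.1549, 0.2232]
orientation: [-0.001, 0.706, 0.708, 0.004]
force: [4.4, 9.3, -3.5]
gripper_width: 0.25
grasp_force: 30.0
```

```bash
python3 m.py; python3 f.py 1;python3 f.py 3
```

```text
phi 313.5 r 70.6 Ftan 9.74 Frad -3.23 Fz -3.55 w 0.250 t 16.35
phi 313.5918217805104 r 70.57961648079062 F_tan(resist) 8.601949910536186 F_rad -2.730451439623251 Fz -2.9788434503873025 z 0.22315677423032126 t 16.4 w 0.24810982178897442 q7 -0.003977817995330514 16.4
phi 313.5712225911642 r 70.56399493539917 F_tan(resist) 8.304371494297296 F_rad -2.8533401638563136 Fz -3.5851077095803405 z 0.22315108657921456 t 16.55 w 0.25228232576132414 q7 -0.004145303518730191 16.55
```

Static hold is 8.3 N against about 4.1 N running free, so roughly +4 N: clamped. I'll ease off the lead, then turn the gripper in line with the hinge pin (the knob revolves freely).

>>> arm_command(moves=[{"jaw":-1,"offset":[0.006,0.006,0],"turn":0},{"jaw":-1,"offset":[0.005,0.005,0],"turn":0},{"jaw":-1,"offset":[0,0,0],"turn":-0.05},{"jaw":-1,"offset":[0,0,0],"turn":-0.08}])

```text
time_s: 16.95
tool_pos: [0.5731, -0.1547, 0.2232]
orientation: [-0.0, 0.629, 0.778, 0.002]
force: [1.8, 5.4, -2.2]
gripper_width: 0.249
grasp_force: 30.0
```

```bash
python3 m.py; python3 -c "
from h import *; s=arm.sense(); print(s['wrist_torque'],s['force'],s['orientation'],s['tool_pos'])"
```

```text
phi 312.9 r 71.1 Ftan 5.16 Frad -2.39 Fz -2.22 w 0.249 t 16.95
[ 1.31350107 -0.4609443  -0.03887174] [ 1.75616207  5.4096594  -2.22040583] [-1.81518006e-04  6.28718623e-01  7.77629563e-01  2.26312671e-03] [ 0.57313695 -0.15466494  0.2231785 ]
```

>>> arm_command(moves=[{"jaw":-1,"offset":[0,0,0],"turn":-0.08},{"jaw":-1,"offset":[0,0,0],"turn":-0.08},{"jaw":-1,"offset":[0,0,0],"turn":-0.08},{"jaw":-1,"offset":[0,0,0],"turn":-0.08},{"jaw":-1,"offset":[0,0,0],"turn":-0.066}])

```text
time_s: 17.45
tool_pos: [0.5748, -0.1533, 0.2232]
orientation: [0.002, 0.367, 0.93, 0.004]
force: [5.0, 7.6, -5.3]
gripper_width: 0.249
grasp_force: 30.0
```

```bash
python3 m.py; python3 f.py 3; python3 - <<'E'
from h import *
s=arm.sense(); q=np.array(s['orientation']); from scipy.spatial.transform import Rotation as R
print(R.from_quat(q[[1,2,3,0]]).as_matrix().round(3).tolist())
im,d=grab('side','s9.png'); h=cv2.cvtColor(im,cv2.COLOR_RGB2HSV)
v,u=np.mgrid[100:215,180:270].reshape(2,-1); P=pts('side',np.c_[u,v],d[v,u]); hs=h[v,u]
red=((hs[:,0]<6)|(hs[:,0]>174))&(hs[:,1]>140)&(hs[:,2]>60)&(d[v,u]>0)&(abs(P[:,0]-.57)<.03)&(P[:,1]<0)
for r in range(100,215,4):
    s=(v==r)&red
    if s.any(): print(r,s.sum(),np.median(P[s],0).round(4), P[s][:,1].min().round(4))
E
```

```text
phi 311.1 r 71.4 Ftan 8.99 Frad -1.27 Fz -5.29 w 0.249 t 17.45
phi 311.1810589193011 r 71.39463461395472 F_tan(resist) 9.152588554613665 F_rad -1.1374220753936215 Fz -4.844978535224004 z 0.22320912855369152 t 17.6 w 0.2457084377151169 q7 0.7294981355527729 17.6
[[-0.727, 0.686, 0.006], [0.687, 0.727, 0.007], [-0.0, 0.009, -1.0]]
148 5 [ 0.5766 -0.1482  0.2719] -0.1534
152 7 [ 0.5788 -0.1547  0.2666] -0.1568
156 8 [ 0.5781 -0.1571  0.2596] -0.165
160 8 [ 0.5799 -0.1573  0.2519] -0.1627
164 7 [ 0.5789 -0.155   0.2429] -0.1604
168 4 [ 0.5762 -0.1565  0.2353] -0.1596
172 5 [ 0.5732 -0.1545  0.2262] -0.1724
```

>>> arm_command(moves=[{"jaw":-1,"offset":[0,0.008,0],"turn":0},{"jaw":-1,"offset":[0,0.008,0],"turn":0},{"jaw":-1,"offset":[0,0,0],"turn":0}])

```text
time_s: 17.95
tool_pos: [0.575, -0.1533, 0.2231]
orientation: [0.0, 0.37, 0.929, 0.002]
force: [-0.8, 5.9, -0.0]
gripper_width: 0.245
grasp_force: 30.0
```

```bash
python3 f.py 4; python3 -c "
from h import *; s=arm.sense(); print(s['force'],s['tool_pos'])"
```

```text
phi 311.0667485048193 r 71.54909958179712 F_tan(resist) 4.756881206848838 F_rad -4.395382001579039 Fz 0.7123444264456757 z 0.22311223381311088 t 18.15 w 0.2512413286156927 q7 0.7238119588057258 18.15
[0.7516152  6.61411621 0.53267617] [ 0.57494407 -0.15330331  0.22311223]
```

>>> arm_command(moves=[{"jaw":-1,"offset":[0,0.008,0],"turn":0},{"jaw":-1,"offset":[0,0.006,0],"turn":0},{"jaw":-1,"offset":[0,0,0],"turn":0}])

```text
time_s: 18.45
tool_pos: [0.5757, -0.1532, 0.223]
orientation: [-0.0, 0.371, 0.929, -0.0]
force: [-4.1, 3.3, 4.7]
gripper_width: 0.251
grasp_force: 30.0
```

```bash
python3 f.py 4
```

```text
phi 310.6312655816268 r 72.06063573527271 F_tan(resist) 0.777210887044157 F_rad -5.97209971821432 Fz 4.630617296010035 z 0.22301729512322502 t 18.65 w 0.2519404106075651 q7 0.7190370901075821 18.65
```

>>> arm_command(moves=[{"jaw":-1,"offset":[0.045,0,0.003],"turn":0},{"jaw":-1,"offset":[0.034,0,0.008],"turn":0},{"jaw":-1,"offset":[0.032,0,0.013],"turn":0},{"jaw":-1,"offset":[0.029,0,0.018],"turn":0},{"jaw":-1,"offset":[0.026,0,0.022],"turn":0}])

```text
time_s: 19.15
tool_pos: [0.5544, -0.1332, 0.2119]
orientation: [0.004, 0.372, 0.928, -0.001]
force: [0.0, -0.6, 8.2]
gripper_width: 0.248
grasp_force: 30.0
```

```bash
python3 m.py;  python3 -c "
from h import *; s=arm.sense(); print(s['tool_pos'])"
```

```text
phi 308.8 r 42.9 Ftan -0.47 Frad 0.42 Fz 8.22 w 0.248 t 19.15
[ 0.55439886 -0.13316188  0.21192679]
```

>>> arm_command(moves=[{"jaw":-1,"offset":[0.022,0,0.026],"turn":0},{"jaw":-1,"offset":[0.018,0,0.029],"turn":0},{"jaw":-1,"offset":[0.013,0,0.032],"turn":0},{"jaw":-1,"offset":[0.008,0,0.034],"turn":0},{"jaw":-1,"offset":[0.003,0,0.034],"turn":0}])

```text
time_s: 19.65
tool_pos: [0.5427, -0.1223, 0.1793]
orientation: [0.001, 0.371, 0.929, -0.001]
force: [-2.4, 1.6, 5.9]
gripper_width: 0.248
grasp_force: 29.7
```

```bash
python3 m.py;  python3 -c "
from h import *; s=arm.sense(); print(s['tool_pos'])"
```

```text
phi 306.5 r 27.0 Ftan -0.13 Frad -2.86 Fz 5.92 w 0.248 t 19.65
[ 0.54265768 -0.12234262  0.17931334]
```

>>> arm_command(moves=[{"jaw":-1,"offset":[0,0,0.01],"turn":0},{"jaw":-1,"offset":[0,0,0.01],"turn":0},{"jaw":-1,"offset":[0,0,0],"turn":0}])

```text
time_s: 19.95
tool_pos: [0.5425, -0.1222, 0.1745]
orientation: [-0.0, 0.371, 0.929, -0.0]
force: [-2.4, 2.4, 4.0]
gripper_width: 0.25
grasp_force: 29.9
```

>>> arm_command(moves=[{"jaw":-1,"offset":[0,0,0.01],"turn":0},{"jaw":-1,"offset":[0,0,0.01],"turn":0},{"jaw":-1,"offset":[0,0,0],"turn":0}])

```text
time_s: 20.25
tool_pos: [0.5431, -0.122, 0.1729]
orientation: [0.001, 0.371, 0.929, -0.001]
force: [-7.0, 2.3, 19.3]
gripper_width: 0.248
grasp_force: 29.7
```

>>> arm_command(moves=[{"jaw":-1,"offset":[0,0,-0.01],"turn":0},{"jaw":-0.2,"offset":[0,0,0],"turn":0},{"jaw":0,"offset":[0,0,0],"turn":0},{"jaw":0,"offset":[0,0,0],"turn":0},{"jaw":0,"offset":[0,0,0],"turn":0}])

```text
time_s: 20.75
tool_pos: [0.5425, -0.1229, 0.1717]
orientation: [-0.0, 0.372, 0.928, -0.0]
force: [0.5, -0.6, 0.4]
gripper_width: 0.472
grasp_force: 0.0
```

>>> arm_command(moves=[{"jaw":0,"offset":[0,0,-0.08],"turn":0},{"jaw":0,"offset":[0,0,-0.2],"turn":0},{"jaw":0,"offset":[0,0,-0.2],"turn":0},{"jaw":0,"offset":[0,0,0],"turn":0}])

```text
time_s: 21.15
tool_pos: [0.5461, -0.1222, 0.2735]
orientation: [0.005, 0.371, 0.928, 0.001]
force: [-0.1, 0.3, 0.2]
gripper_width: 0.5
grasp_force: 0.0
```

```bash
python3 - <<'E'
from h import *
s=arm.sense(); print(s['tool_pos'],s['force'],s['gripper_width'],s['time_s'])
im,d=grab('side','s10.png'); h=cv2.cvtColor(im,cv2.COLOR_RGB2HSV)
a=cv2.resize(im[130:310,130:290,::-1],(533,600),interpolation=cv2.INTER_CUBIC); cv2.imwrite('pics/c10.png',a)
v,u=np.mgrid[140:215,180:270].reshape(2,-1); P=pts('side',np.c_[u,v],d[v,u]); hs=h[v,u]
red=((hs[:,0]<6)|(hs[:,0]>174))&(hs[:,1]>140)&(hs[:,2]>60)&(d[v,u]>0)&(P[:,1]<-.05)
for r in range(140,215,2):
    s=(v==r)&red
    if s.any(): print(r,s.sum(),np.median(P[s],0).round(4))
E
```

```text
[ 0.54613798 -0.12217387  0.27354167] [-0.14522968  0.26860376  0.23164916] 0.49950675239590747 21.15
168 9 [ 0.5359 -0.1195  0.2183]
170 15 [ 0.5383 -0.1242  0.2162]
172 18 [ 0.5399 -0.1295  0.2145]
174 18 [ 0.544  -0.1342  0.2123]
176 18 [ 0.5461 -0.1368  0.2093]
178 12 [ 0.5481 -0.1377  0.2055]
180 1 [ 0.5593 -0.1456  0.2053]
```

View pics/c10.png

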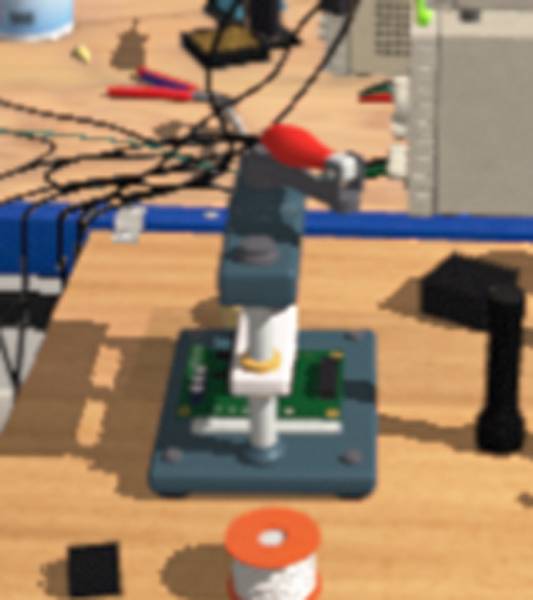

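The crop shows the red handle lying flat over the arm, from (290,140) to the hinge at (345,165). The crosshead is down at (262,360), and the reel, torch and board are undisturbed. I'm handing in.

```bash
python3 -c "
from bench import arm; print(arm.finish_job())"
```

```text
the job is handed in; nothing more can be done
None
```

I swung the handle upright, wound the crank clockwise until it took about 4 to 5 N more than running free, left it clamped, folded the handle flat, and handed the job in at about 21 s; the judge's result was not shown.

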